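# Set the water filter's valve two turns open and hold it

## Robot

A 6-joint arm with a two-finger parallel gripper is mounted at the origin on a cart in front of the work surface, level with it; the furniture and walls round the work are solid. World frame = base frame: x ahead of the robot, y to its left, z up, the work surface at z = 0. Lengths are in m, angles in degrees, forces in N, time in s.
With the tool pointing down it reaches from about 0.4 to 0.825 m from the base axis. Payload 7 kg.
Tool frame: the origin (TCP) lies at the very end of the fingers, on their centre line; the grasp point (between the pads) lies 19 mm behind it; z points along the fingers, y is the line along which they close (so a half turn about z gives the same grasp; the last joint's range is limited). The gripper opens to 88 mm and grips with 3 to 60 N. Pads are 19 mm wide; open, the fingers measure 130 mm over their backs; the gripper's body (78 mm by 193 mm) begins 47 mm behind the grasp point.
Start: joints at [-57.806, 20.546, 0.682, 0, -70.136, -16.507], TCP at [0.182, -0.65, 0.227] pointing down, gripper open.
Joint ranges: [-176.03, 176.03], [-82.01, 121.73], [-58.28, 71.71], [-173.87, 95.51], [-174.79, -0.11], [-173.66, 173.66]. Speed limits (degrees/s): [136.94, 136.94, 172.46, 180, 180, 180].

## Interface

Orientations are given as [roll, pitch, yaw] about the fixed x, y, z axes, in that order (R = Rz(yaw) Ry(pitch) Rx(roll)).
In Python, from plant import get_state, capture, close_job, regions_of gives the robot as it stands.
- The arm moves only by the tool jog_arm, never from a script. Its argument "moves" is a list of rows, each a list of 3 entries, a list of its own where there are three numbers: the shift along the tool's x, y, z in cm, then the turn about the tool's z in degrees, then the finger opening in cm, from 0 to 8.76. A call has 1 to 12 rows; each row shifts and turns the commanded pose from where the row before left it, along the tool's axes as they then stand; what a row does not reach is not made up. A row lasts 1/8 s, in which the tool goes at most 62.5 mm and 10.7 degrees, less where a joint would pass 70% of its speed; a pose out of reach is approached as far as the arm can. A call is refused whole if a number of a shift passes 6.25 or a number of a turn 10.7, either way. A call with a gripper value outside its range is refused whole. The fingers move at their own pace and stop on an object; "newtons" is the grip in N (left out, the last holds). Time passes only in rows, so rows that do not move let the fingers close. It gives the time, the measured TCP pose, the force, the opening and the grip force at its end, in the units of the state.
- get_state(): the state, without advancing time (a new reading comes with each control period).
- capture(name): name is "side" or "top"; returns a dict with "pixels" (384x512x3 uint8, blue, green, red), "mtx" (3x3 intrinsics, pixels), "k1" (the pictures are not rectified: a ray, as slopes to the right and down, at radius r is drawn at 1 + k1 r^2 times it, then the intrinsics apply), "world_from_camera" (4x4, takes a point from camera to world coordinates). Camera axes: x right, y down, z forward; pixel columns grow to the right and rows downward; lengths in m; the calibration is good to about 2 mm. A picture is of the moment at which its call begins. There is no depth.
- close_job(): hands the job in; it is judged then, once.
Trained networks look in a picture, given as the dict that the camera call returned (one of the last four; its "shot" number tells which), for a name from the list of things; names that differ only in an ending like _2 or _b are one class to them, and where a whole thing is asked for, a point or a joint stands for the part that bears it (a point fixed in the world has none). Each returns a list of dicts, best first, with "confidence" (0 to 1); they miss things now and then, are a little off and sometimes report something else, mostly with a low value. They report only what shows in the picture. A call takes as long as a camera call.
- regions_of(picture, thing): "pixels" (384x512 bool, what is visible of it) and "pixel" ([column, row] in pixels, amid what is visible of it).
The state is a dict: "time_s": time; "joints": joint angles; "qd": joint speeds; "joint_torque": joint torques, N m; "tcp_pos": TCP position; "eef_rot": TCP orientation; "contact_force": force on the tool from outside, world axes, zero at the start; "moment": the same for the moment, N m; "gripper_width": finger opening in m; "gripper_force": force on a finger pad.
Only numpy, scipy, OpenCV 4.12 (cv2) and the standard library are available. Lean on these libraries where they do the work, as an engineer would, in place of code of your own. Each camera call takes 0.05 s, during which the arm holds its last target. There are 200 camera calls.

## Task

The countertop water filter has a new cartridge and its valve must be set: take the black crank knob on the red handwheel, wind the wheel clockwise until the valve is fully shut against its stop, then back it off (anticlockwise) exactly two full turns without running on past that. Finish while still holding the knob there, so the setting cannot creep; do not let go. Leave the other things on the worktop where they are.

Things in the scene. Friction and masses are not known exactly. Their poses are not given: they have to be found in the camera images.
- filter_unit: Water filter, fixed to the worktop: white base plate (x -70 to +130, y -100 to +100 mm), white cartridge with blue end caps along y at x = +92 mm (top at 85 mm), brass valve with a red handwheel in front of it, steel spout. Origin on the worktop under the valve's upright axis; x points from valve to cartridge, z up. Only the knob is higher than 85 mm.
- wheel_centre (a point): Centre of the red handwheel on its upright turning axis, fixed on the unit, 75 mm above the worktop. The wheel lies level: rim 100 mm in diameter, bar 12 mm thick, so the rim's top is at 81 mm. Wall cabinets hang over the back of the worktop from 510 mm up; their door knobs begin 100 to 130 mm behind this point, so come in from the robot's side with the wrist leaning a little back to the robot.
- handwheel (a joint): Turn of the handwheel about its upright axis, rad: 0 = valve shut against its stop, grows as the wheel turns anticlockwise seen from above (opening); one turn = 6.283, hard end at 17. At 0 the knob lies on the filter unit's -x side of the axis. Starts 1 to 5 rad open. It stays where it is left; turning it takes about 2 to 3 N at the knob (0.12 N m).
- crank_knob: Black upright knob, round, 23 mm thick at its middle and 55 mm tall, on the rim of the handwheel 50 mm from the wheel's axis. It revolves freely on its own upright pin, so that it can be held without turning the hand while it goes round with the wheel. Origin at its foot, 85 mm above the worktop; top at 140 mm. Its own yaw has no meaning.
- knob_grip (a point): Point on the knob's own axis, 35 mm above its foot (120 mm above the worktop): where to hold it.
- side_plate: Side plate with crumbs, 190 mm across, 20 mm high, right of the filter; origin under its centre. Leave alone.
- tumbler: Clear tumbler, 81 mm across, 92 mm tall, left of the filter; origin under its centre. Leave alone.
- mug: White mug, 78 mm across, 97 mm tall, left of the filter; origin under its centre. Leave alone.
- honey_jar: Honey jar with yellow lid, 60 mm across, 90 mm tall, far left; origin under its centre. Leave alone.
- jar_coffee: Glass coffee jar with brown lid, 66 mm across, 133 mm tall, at the right near edge; origin under its centre. Leave alone.
- teaspoon: Steel teaspoon, 139 mm long, 10 mm high, lying on the worktop near the front edge right of the filter; origin under its middle. Leave alone.

How it is judged (in metres and radians):
On the way, in this order (a step that is already met when the one before it is completed fails the run):
1. the valve is shut against its stop, wound by the knob (value of joint handwheel below 0.07 rad and contact force between the fingers and crank_knob above 0.5 N), for 0.2 s.
2. the wheel is backed off two turns (value of joint handwheel above 12.366 rad), for 0.2 s.
At the end, for the whole second after the job is handed in: The handwheel stands two full turns (12.566 rad) open from its stop, within 0.2 rad (about 11 degrees, 10 mm at the knob), at rest, and the fingers are still holding the knob (more than 1 N) (value of joint handwheel between 12.366 and 12.766 rad and velocity of joint handwheel between -0.1 and 0.1 rad/s and contact force between the fingers and crank_knob above 1 N); the arm keeps its last pose, push and grip.
It fails at once if the valve is opened well past two turns (by more than 0.5 rad) (value of joint handwheel above 13.07 rad).
It fails at once if something else on the worktop is moved by more than 25 mm (distance of any of side_plate, tumbler, mug, honey_jar, jar_coffee, teaspoon from where it was at the start of the episode above 0.025 m).
It also fails if it takes over 64 s, if anything falls off the work surface, if the arm or the gripper's body presses on something with over 40 N, if the wrist force passes 120 N, or if a joint passes its speed limit or range.

## Working session

There is one attempt and no reset: what is moved stays moved. The work goes in short steps, Python scripts to look and compute and a tool call to move; the robot and the scene stay as the last step left them, time stands still between calls to the robot, and variables do not carry over. Pictures are saved under pics/ and viewed, at most 10 in all, crops included, and the job is handed in when it is done.

Besides the shell and the picture viewer there is one more tool, called after "Emit:" as a command line: name --argument value ..., lists and objects as JSON in quotes. jog_arm: Moves the arm, as the interface text tells. Its arguments: {"type":"object","properties":{"moves":{"type":"array"},"newtons":{"type":"number"}},"required":["moves"]}

```bash
ls; mkdir -p pics; cat > h.py <<'E'
import numpy as np, cv2
from plant import get_state, capture, close_job, regions_of
from scipy.spatial.transform import Rotation as R
def ray(p,uv):
    K=p["mtx"];d=cv2.undistortPoints(np.array([[uv]],float),np.array(K),np.array([p["k1"],0,0,0.]))[0,0]
    # k1 model as in opencv
    T=np.array(p["world_from_camera"]);return T[:3,3],T[:3,:3]@np.array([d[0],d[1],1.])
def onz(p,uv,z):
    o,d=ray(p,uv);return o+d*(z-o[2])/d[2]
def tri(rs):
    A=np.zeros((3,3));b=np.zeros(3)
    for o,d in rs:
        d=d/np.linalg.norm(d);M=np.eye(3)-np.outer(d,d);A+=M;b+=M@o
    return np.linalg.solve(A,b)
E
python3 - <<'E'
from h import *
print(get_state())
for n in("side","top"):
    p=capture(n);cv2.imwrite(f"pics/{n}0.png",p["pixels"])
    print(n,p["world_from_camera"],p["mtx"])
    for t in("crank_knob","handwheel","filter_unit","mug","tumbler","jar_coffee"):
        for r in regions_of(p,t)[:2]:
            ys,xs=np.nonzero(r["pixels"]);print(t,round(r["confidence"],2),np.round(r["pixel"],1),xs.min(),xs.max(),ys.min(),ys.max(),len(xs),onz(p,r["pixel"],.12 if t=="crank_knob" else .075).round(3))
E
```

```text
pics
{'time_s': 0.0, 'joints': array([-5.78088385e+01,  2.05912731e+01,  6.34582589e-01, -1.84649821e-02,
       -7.01348959e+01, -1.65081726e+01]), 'qd': array([ 0.00564448,  0.0016797 ,  0.00888604, -0.0405975 , -0.0168811 ,
       -0.05737911]), 'joint_torque': array([-8.37750595e-04, -5.82717562e+01,  2.93049717e+01,  6.99720427e+00,
        6.77498057e-03, -1.20564591e-04]), 'tcp_pos': array([ 0.18231762, -0.6494211 ,  0.22563585]), 'eef_rot': array([ 1.79907256e+02, -9.38400132e-03, -1.64323292e+02]), 'contact_force': array([-0.15545914, -0.09556949, -0.2826137 ]), 'moment': array([-0.01462213, -0.05908352,  0.02352279]), 'gripper_force': 0.0, 'gripper_width': 0.08763394383566096}
side [[ 0.97649972 -0.05665042  0.20793997  0.24432623]
 [-0.21467873 -0.3407783   0.91530497 -1.28228023]
 [ 0.01900902 -0.93843534 -0.34493155  0.62405767]
 [ 0.          0.          0.          1.        ]] [[388.2504723    0.         252.19089271]
 [  0.         388.2504723  196.07134768]
 [  0.           0.           1.        ]]
crank_knob 0.42 [235.2 203.5] 236 241 196 208 65 [ 0.472 -0.01   0.
[... 471 characters left out ...]
-03  6.04977435e-02]
 [ 1.29586846e-03 -1.68379021e-01 -9.85721475e-01  1.34459501e+00]
 [ 0.00000000e+00  0.00000000e+00  0.00000000e+00  1.00000000e+00]] [[370.48697246   0.         251.83515097]
 [  0.         370.48697246 191.67300566]
 [  0.           0.           1.        ]]
crank_knob 0.58 [262.1 210.4] 261 265 208 212 21 [0.488 0.025 0.12 ]
handwheel 0.84 [277.  211.7] 261 292 194 224 316 [ 0.489 -0.028  0.075]
filter_unit 0.97 [271.7 206.7] 237 308 169 240 3159 [ 0.506 -0.01   0.075]
mug 0.8 [166.8 193.9] 144 179 181 206 598 [0.551 0.354 0.075]
tumbler 0.94 [174.7 154.4] 160 184 143 168 477 [0.692 0.331 0.075]
jar_coffee 0.56 [380.2 238. ] 368 396 225 245 475 [ 0.4   -0.376  0.075]
```

```bash
python3 - <<'E'
import cv2,numpy as np
a=cv2.imread("pics/top0.png")[140:270,210:410];b=cv2.imread("pics/side0.png")[160:310,190:310]
cv2.imwrite("pics/a.png",np.hstack([cv2.resize(a,(600,390),interpolation=2)]))
cv2.imwrite("pics/b.png",cv2.resize(b,(480,600),interpolation=2))
E
```

```text
(no output)
```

View pics/a.png

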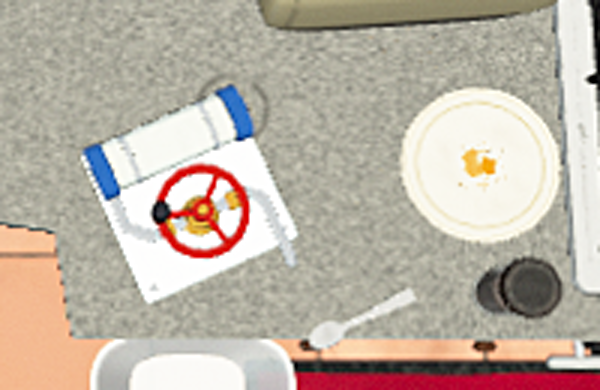

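View pics/b.png

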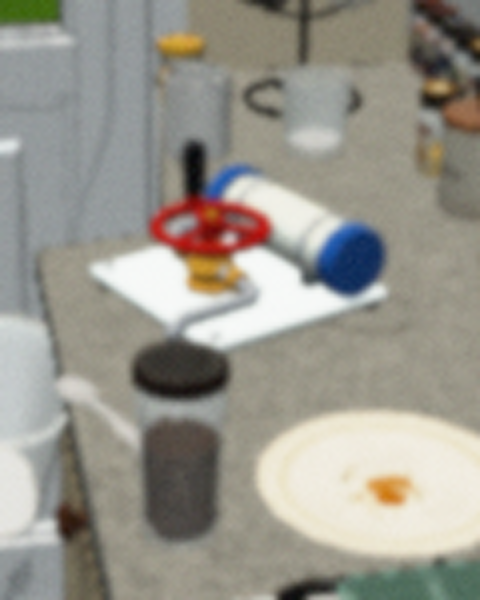

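The top view shows the wheel centred near pixel (278, 210), with the knob on its left (+y) at about (263, 210). The unit is yawed about +24°, so the wheel is roughly 4.3 rad open. In the side view the knob is upright at about (239, 203). Next I'll fit these values more precisely.

```bash
cat > m.py <<'E'
from h import *
from scipy.optimize import least_squares
P={n:capture(n) for n in("top","side")}
obs={}
for n,p in P.items():
    im=p["pixels"].astype(int);b,g,r=im[...,0],im[...,1],im[...,2]
    m=((r>110)&(g<90)&(b<90)).astype(np.uint8)
    w=np.zeros_like(m); w[180:235,215:305]=1
    m*=w
    c=max(cv2.findContours(m,cv2.RETR_EXTERNAL,cv2.CHAIN_APPROX_NONE)[0],key=len)
    e=cv2.fitEllipse(cv2.convexHull(c)); print(n,"ellipse",e, "centre z.075",onz(P[n],e[0],.075).round(4))
    k=((im.max(2)<70)).astype(np.uint8)*w
    kn=max(cv2.findContours(k,cv2.RETR_EXTERNAL,cv2.CHAIN_APPROX_NONE)[0],key=len)
    x,y,ww,hh=cv2.boundingRect(kn);print(n,"knob box",x,y,ww,hh)
    M=cv2.moments(kn) 
    uv=(M["m10"]/M["m00"],M["m01"]/M["m00"]) ;print(uv,onz(p,uv,.12).round(4),onz(p,uv,.1125).round(4)); obs[n]=uv
print("tri knob",tri([ray(P[n],obs[n]) for n in P]))
p=P["top"];im=p["pixels"].astype(int)
r=regions_of(p,"filter_unit")[0]["pixels"]
# blue caps
bm=((im[...,0]>130)&(im[...,2]<90)).astype(np.uint8); bm[:160]=0;bm[240:]=0;bm[:,:220]=0;bm[:,320:]=0
n,l,s,c=cv2.connectedComponentsWithStats(bm)
q=sorted([(s[i,4],tuple(c[i])) for i in range(1,n)])[-2:]
pts=[onz(p,x[1],.06) for x in q];print(q,pts)
d=pts[0]-pts[1]; d=d if d[1]>0 else -d
print("unit yaw from caps",np.degrees(np.arctan2(d[1],d[0]))-90)
wm=(r&(im.min(2)>200)).astype(np.uint8)
E
python3 m.py
```

```text
top ellipse ((277.0655822753906, 210.0), (30.493764877319336, 30.68901252746582), 90.0) centre z.075 [ 0.4948 -0.028   0.075 ]
top knob box 261 207 6 7
(263.17424242424244, 210.0909090909091) [0.489  0.0213 0.12  ] [0.4899 0.021  0.1125]
side ellipse ((241.96533203125, 216.75094604492188), (14.685484886169434, 29.697280883789062), 95.42997741699219) centre z.075 [ 0.4932 -0.0287  0.075 ]
side knob box 236 196 5 13
(238.03333333333333, 201.88888888888889) [0.4846 0.0042 0.12  ] [0.4882 0.0234 0.1125]
tri knob [0.48880128 0.02120847 0.11341378]
[(np.int32(100), (np.float64(288.57), np.float64(176.9))), (np.int32(106), (np.float64(243.74528301886792), np.float64(196.80188679245282)))] [array([ 0.61448774, -0.07109771,  0.06      ]), array([0.54305634, 0.08731737, 0.06      ])]
unit yaw from caps 24.271224792086485
```

Emit:
jog_arm --moves '[[[0,0,0],8,8.76],[[0,0,0],7.7,8.76],[[-1.9,4.2,0],0,8.76],[[-1.9,4.2,0],0,8.76],[[-1.9,4.2,0],0,8.76],[[-1.9,4.2,0],0,8.76],[[-1.9,4.2,0],0,8.76],[[-1.9,4.2,0],0,8.76],[[-1.9,4.2,0],0,8.76],[[-1.9,4.2,0],0,8.76],[[-1.9,4.2,0],0,8.76],[[-1.9,4.2,0],0,8.76]]'

```text
time_s: 2.35
tcp_pos: [0.3731, -0.2285, 0.227]
eef_rot: [-180.0, 0.1, 180.0]
contact_force: [1.6, 0.0, -0.2]
gripper_width: 0.0876
gripper_force: 0.0
```

Emit:
jog_arm --moves '[[[-1.9,4.2,0],0,8.76],[[-1.9,4.2,0],0,8.76],[[-1.9,4.2,0],0,8.76],[[-1.9,4.2,0],0,8.76],[[-1.9,4.2,0],0,8.76],[[-1.9,3.5,0],0,8.76],[[0,0,0],0,8.76],[[0,0,0],0,8.76]]'

```text
time_s: 3.35
tcp_pos: [0.4864, 0.015, 0.2265]
eef_rot: [-180.0, -0.0, -180.0]
contact_force: [0.2, 0.2, -1.0]
gripper_width: 0.0873
gripper_force: 0.0
```

Emit:
jog_arm --moves '[[[-0.3,0.7,0],0,8.76],[[0,0,3],0,8.76],[[0,0,3],0,8.76],[[0,0,3],0,8.76],[[0,0,2.5],0,8.76],[[0,0,1],0,8.76],[[0,0,0],0,8.76],[[0,0,0],0,8.76]]'

```text
time_s: 4.35
tcp_pos: [0.4904, 0.0222, 0.1026]
eef_rot: [180.0, 0.1, 180.0]
contact_force: [0.8, 0.1, -0.3]
gripper_width: 0.0875
gripper_force: 0.0
```

```bash
python3 - <<'E'
from h import *
a=capture("top")["pixels"][160:260,210:330];b=capture("side")["pixels"][160:260,190:310]
cv2.imwrite("pics/c.png",cv2.resize(np.hstack([a,b]),(800,333),interpolation=2))
E
```

```text
(no output)
```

View pics/c.png

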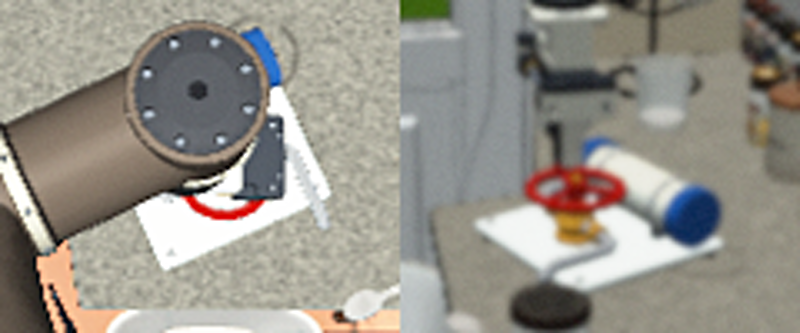

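The side view shows the fingers straddling the knob behind the wheel, with clearance above the rim. I'll close on it.

Emit:
jog_arm --moves '[[[0,0,0],0,0],[[0,0,0],0,0],[[0,0,0],0,0],[[0,0,0],0,0],[[0,0,0],0,0],[[0,0,0],0,0],[[0,0,0],0,0],[[0,0,0],0,0]]' --newtons 30

```text
time_s: 5.45
tcp_pos: [0.4896, 0.0223, 0.1016]
eef_rot: [180.0, 0.0, 180.0]
contact_force: [-0.3, 2.0, 0.7]
gripper_width: 0.0219
gripper_force: 30.0
```

Emit:
jog_arm --moves '[[[-1.3,-0.06,0],0,0],[[-1.25,-0.39,0],0,0],[[-1.1,-0.7,0],0,0],[[-0.88,-0.96,0],0,0],[[-0.6,-1.16,0],0,0],[[-0.28,-1.27,0],0,0],[[0,0,0],0,0]]'

```text
time_s: 6.32
tcp_pos: [0.5459, -0.0236, 0.1017]
eef_rot: [180.0, 0.2, 180.0]
contact_force: [7.2, -1.7, -6.0]
gripper_width: 0.0215
gripper_force: 30.0
```

Emit:
jog_arm --moves '[[[0.06,-1.3,0],0,0],[[0.39,-1.25,0],0,0],[[0.7,-1.1,0],0,0],[[0.96,-0.88,0],0,0],[[1.16,-0.6,0],0,0],[[1.27,-0.28,0],0,0],[[1.3,0.06,0],0,0],[[1.25,0.39,0],0,0],[[1.1,0.7,0],0,0],[[0,0,0],0,0],[[0,0,0],0,0]]'

```text
time_s: 7.7
tcp_pos: [0.4622, -0.0642, 0.1016]
eef_rot: [179.9, 0.1, -180.0]
contact_force: [5.7, 9.7, -7.0]
gripper_width: 0.0216
gripper_force: 30.0
```

Emit:
jog_arm --moves '[[[0.48,0.5,0],0,0],[[0.43,0.55,0],0,0],[[0.3,0.5,0],0,0],[[0,0,0],0,0],[[0,0,0],0,0]]'

```text
time_s: 8.32
tcp_pos: [0.4509, -0.0489, 0.1017]
eef_rot: [179.9, 0.2, -180.0]
contact_force: [7.4, 6.2, -9.6]
gripper_width: 0.0215
gripper_force: 30.0
```

Emit:
jog_arm --moves '[[[0.1,0.27,0],0,0],[[0.08,0.27,0],0,0],[[0,0,0],0,0],[[0,0,0],0,0],[[0,0,0],0,0]]'

```text
time_s: 8.95
tcp_pos: [0.4498, -0.0468, 0.1019]
eef_rot: [-179.8, 0.2, -179.9]
contact_force: [17.8, -19.1, -16.0]
gripper_width: 0.0218
gripper_force: 30.0
```

Emit:
jog_arm --moves '[[[-0.6,-1.16,0],0,0],[[-0.88,-0.96,0],0,0],[[-1.1,-0.7,0],0,0],[[-1.25,-0.39,0],0,0],[[-1.3,-0.06,0],0,0],[[-1.27,0.28,0],0,0],[[-1.16,0.6,0],0,0],[[-0.96,0.88,0],0,0],[[-0.7,1.1,0],0,0],[[-0.39,1.25,0],0,0],[[-0.06,1.3,0],0,0],[[0,0,0],0,0]]'

```text
time_s: 10.45
tcp_pos: [0.5455, -0.0217, 0.1018]
eef_rot: [179.9, 0.1, -179.9]
contact_force: [3.2, 2.8, 0.8]
gripper_width: 0.0221
gripper_force: 30.0
```

Emit:
jog_arm --moves '[[[0.28,1.27,0],0,0],[[0.6,1.16,0],0,0],[[0.88,0.96,0],0,0],[[1.1,0.7,0],0,0],[[1.25,0.39,0],0,0],[[1.3,0.06,0],0,0],[[1.27,-0.28,0],0,0],[[1.16,-0.6,0],0,0],[[0.96,-0.88,0],0,0],[[0.7,-1.1,0],0,0],[[0.39,-1.25,0],0,0],[[0,0,0],0,0]]'

```text
time_s: 11.95
tcp_pos: [0.4461, -0.0207, 0.1017]
eef_rot: [-180.0, 0.1, 179.9]
contact_force: [7.5, -4.0, -3.4]
gripper_width: 0.0217
gripper_force: 30.0
```

Emit:
jog_arm --moves '[[[0.06,-1.3,0],0,0],[[-0.28,-1.27,0],0,0],[[-0.6,-1.16,0],0,0],[[-0.88,-0.96,0],0,0],[[-1.1,-0.7,0],0,0],[[-1.25,-0.39,0],0,0],[[-1.3,-0.06,0],0,0],[[-1.27,0.28,0],0,0],[[-1.16,0.6,0],0,0],[[-0.96,0.88,0],0,0],[[-0.7,1.1,0],0,0],[[0,0,0],0,0]]'

```text
time_s: 13.45
tcp_pos: [0.5404, -0.0496, 0.1018]
eef_rot: [-180.0, 0.0, 180.0]
contact_force: [4.0, -1.2, 2.3]
gripper_width: 0.0218
gripper_force: 30.0
```

Emit:
jog_arm --moves '[[[-0.39,1.25,0],0,0],[[-0.06,1.3,0],0,0],[[0.28,1.27,0],0,0],[[0.6,1.16,0],0,0],[[0.88,0.96,0],0,0],[[1.1,0.7,0],0,0],[[1.25,0.39,0],0,0],[[1.3,0.06,0],0,0],[[1.27,-0.28,0],0,0],[[1.16,-0.6,0],0,0],[[0.96,-0.88,0],0,0],[[0,0,0],0,0],[[0,0,0],0,0]]'

```text
validation failed for argument at $.mo...
```

13 rows is one over the limit, so I'll drop one.

Emit:
jog_arm --moves '[[[-0.39,1.25,0],0,0],[[-0.06,1.3,0],0,0],[[0.28,1.27,0],0,0],[[0.6,1.16,0],0,0],[[0.88,0.96,0],0,0],[[1.1,0.7,0],0,0],[[1.25,0.39,0],0,0],[[1.3,0.06,0],0,0],[[1.27,-0.28,0],0,0],[[1.16,-0.6,0],0,0],[[0.96,-0.88,0],0,0],[[0,0,0],0,0]]'

```text
time_s: 14.95
tcp_pos: [0.4554, 0.0024, 0.1017]
eef_rot: [-179.9, -0.0, 180.0]
contact_force: [1.5, -4.2, 4.7]
gripper_width: 0.0219
gripper_force: 30.0
```

Emit:
jog_arm --moves '[[[0.7,-1.1,0],0,0],[[0.39,-1.25,0],0,0],[[0.06,-1.3,0],0,0],[[-0.2,-0.85,0],0,0],[[0,0,0],0,0],[[0,0,0],0,0],[[0,0,0],0,0]]'

```text
time_s: 15.82
tcp_pos: [0.4478, -0.0414, 0.1017]
eef_rot: [180.0, 0.1, 180.0]
contact_force: [7.0, -0.7, -0.1]
gripper_width: 0.0218
gripper_force: 30.0
```

Emit:
jog_arm --moves '[[[-0.13,-0.35,0],0,0],[[-0.15,-0.33,0],0,0],[[0,0,0],0,0],[[0,0,0],0,0],[[0,0,0],0,0],[[0,0,0],0,0]]'

```text
time_s: 16.58
tcp_pos: [0.4503, -0.0479, 0.1017]
eef_rot: [180.0, 0.1, 180.0]
contact_force: [5.1, 1.3, 0.6]
gripper_width: 0.022
gripper_force: 30.0
```

```bash
python3 - <<'E'
from h import *
im={n:capture(n) for n in("top","side")}
a=im["top"]["pixels"][160:260,210:330];b=im["side"]["pixels"][160:260,190:310]
cv2.imwrite("pics/d.png",cv2.resize(np.hstack([a,b]),(800,333),interpolation=2))
for n in im:
  for r in regions_of(im[n],"crank_knob")[:2]: print(n,r["confidence"],r["pixel"],onz(im[n],r["pixel"],.11))
s=get_state();v=s["tcp_pos"][:2]-[.4955,-.0275];print(s["tcp_pos"],np.degrees(np.arctan2(v[1],v[0]))%360,np.hypot(*v),s["contact_force"])
E
```

```text
[ 0.4503099  -0.04796886  0.10171579] 204.36815473609028 0.049609673981053294 [5.61091896 0.39532618 0.43269983]
```

View pics/d.png

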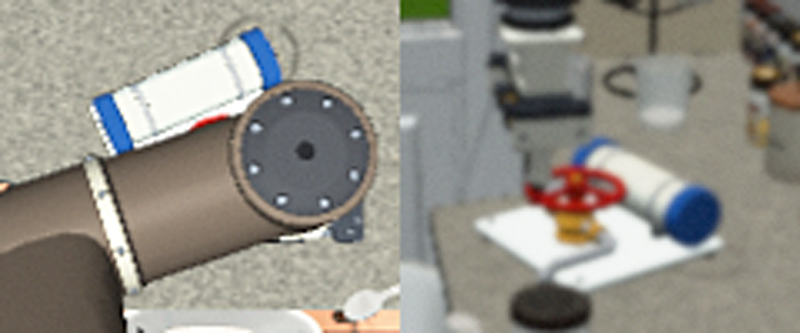

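The view shows the hand still holding the knob on the robot's side of the wheel. The tool is at 204.4°, against about 203–204° at the stop two turns earlier, and everything is at rest. I'm handing in.

```bash
python3 -c "
from plant import close_job
print(close_job())"
```

```text
the job is handed in; nothing more can be done
None
```

I wound the valve clockwise until it was shut against its stop, backed it off two full turns (within about 2° by the arm's own position readings), and handed in with the gripper still holding the knob at 30 N; the hand-in gave no verdict.

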